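# Walk the sanitizing cabinet to the free end stop

### The job

Shift the heavy sanitizing cabinet along the cart to the end stop that is free, the one that has no battery dispenser standing in front of it, and leave it resting with its long side touching that stop, square to it and roughly centred on it. Walk it there by pushing on its long side near one end and then near the other: first swing the end farther from the robot clearly ahead (some 15 degrees), then the end nearer the robot just as clearly ahead, and so on as needed. Keep it down on its feet, do not press on the louvred vents in the middle of its sides, and leave the dispensers and the drying dome where they are.

Things in the scene. Friction and masses are not known exactly. Their poses are not given: they have to be found in the camera images.
- cabinet: Low grey steel cabinet, 190 mm long (its x, roughly world x), 110 wide (its y), 68 high, about 1.8 kg; white drawer and rocker switch on its +x end, far from the robot. On four feet at x +-80, y +-42, 8 mm high: pushed 70 mm from the middle of a long side it swings about a point near its other end. Flat steel to push on 40 to 95 mm from that middle, 8 to 68 high. Origin: centre of underside, on the cart top.
- vent_pos: A thin louvred vent panel, 70 mm long (along the cabinet's x, centred), standing 3 mm out from the middle of the cabinet's +y long side, from 32 to 60 mm above the cart top; origin at its centre. It dents: do not press on it.
- vent_neg: A thin louvred vent panel, 70 mm long (along the cabinet's x, centred), standing 3 mm out from the middle of the cabinet's -y long side, from 32 to 60 mm above the cart top; origin at its centre. It dents: do not press on it.
- stop_left: The left (+y) end stop: a fixed steel bar, 110 mm long along its own x (roughly world x; turned by a few degrees at most), 16 thick along its y, 25 high (lower than the vents); a flat base plate lies behind it, away from the cabinet. Origin under the centre of the bar; the face to dock against looks to the middle of the cart, 8 mm from the origin along its own -y.
- stop_right: The right (-y) end stop: a fixed steel bar, 110 mm long along its own x (roughly world x; turned by a few degrees at most), 16 thick along its y, 25 high (lower than the vents); a flat base plate lies behind it, away from the cabinet. Origin under the centre of the bar; the face to dock against looks to the middle of the cart, 8 mm from the origin along its own +y.
- dispenser: Translucent orange battery dispenser block with a white top, 90 mm (x) by 50 mm (y), 72 mm high, 0.4 kg, loose; origin at the centre of its underside. It stands just in front of one of the two end stops (between that stop and the cabinet): that stop is taken, the other one is free.
- spare_dispenser: Translucent orange battery dispenser block with a white top, 90 mm (x) by 50 mm (y), 72 mm high, 0.4 kg, loose; origin at the centre of its underside. A second one, standing beyond the far end of the cabinet; a bystander.
- dome: White plastic drying dome, 112 mm across and 93 mm high, 0.3 kg, loose, standing beyond the far end of the cabinet; a bystander. Origin at the centre of its underside.
- diag (a point): Only a reference direction, nothing to be seen: a fixed point in the middle of the cart top whose x axis is level and points half-way between world +x and +y (45 degrees). It serves to judge which way the cabinet is swung.
Mind the look-alikes: they are no part of the job. What is shaped like the dispenser but blue or brown is not meant.

How it is judged:
By the outcome, as a careful person would: the job done as asked, in the order asked, and still so for the second after the job is handed in, with the robot touching nothing.
It also fails if it takes over 64 s, if anything falls off the work surface, if the arm or the gripper's body presses on something with over 40 N, if the wrist force passes 120 N, or if a joint passes its speed limit or range.

### The arm

A 6-joint arm with a two-finger parallel gripper is mounted at the origin on the work surface. World frame = base frame: x ahead of the robot, y to its left, z up, the work surface at z = 0. Lengths are in m, angles in degrees, forces in N, time in s.
With the tool pointing down it reaches from about 0.275 to 0.975 m from the base axis. Payload 8.4 kg.
Tool frame: the origin (TCP) lies at the very end of the fingers, on their centre line; the grasp point (between the pads) lies 19 mm behind it (manip.hold_point_z is the distance from the TCP to the grasp point, in m); y points along the fingers, z is the direction in which the jaws open and shut, and the axes are right-handed (so a half turn about y gives the same grasp; the last joint's range is limited). The gripper opens to 92 mm and grips with 3 to 60 N. Pads are 20 mm wide; open, the fingers measure 128 mm over their backs; the gripper's body (75 mm by 189 mm) begins 69 mm behind the grasp point.
Start: joints at [74.748, 20.225, 93.587, -0, 66.188, -0.138], TCP at [0.163, 0.603, 0.215] pointing down, gripper open.
Joint ranges: [-150.9, 150.9], [-52.94, 120.26], [3.33, 152.33], [-74.26, 254.26], [0, 154.13], [-172.89, 172.89]. Speed limits (degrees/s): [127.2, 127.2, 159.86, 180, 180, 180].

### API

Orientations are given as a 3x3 rotation matrix whose columns are the frame's x, y, z axes.
In Python, from cell import manip gives the robot as it stands.
- The arm moves only by the tool jog_arm, never from a script. Its argument "motion" is a list of rows, each a list of 5 numbers: the gripper's target within -1 to 1 (fully open at 1, half-way at 0, shut at -1), then the shift along the tool's x, y, z in mm, then the turn about the tool's y in rad. In form: [[gripper, dx, dy, dz, yaw], ...]. A call has 1 to 5 rows; each row shifts and turns the commanded pose from where the row before left it, along the tool's axes as they then stand; what a row does not reach is not made up. A row lasts 1/10 s, in which the tool goes at most 50 mm and 8.59 degrees, less where a joint would pass 70% of its speed; a pose out of reach is approached as far as the arm can. A call with a gripper value outside its range is refused whole. The fingers move at their own pace and stop on an object; the grip force is fixed at half the most. Time passes only in rows, so rows that do not move let the fingers close. It gives the time, the measured TCP pose, the force and the opening at its end, in the units of the state.
- manip.state(): the state, without advancing time (a new reading comes with each control period).
- manip.capture(name): name is "scene" or "top" or "wrist"; returns a dict with "color" (400x640x3 uint8, red, green, blue), "K" (3x3 intrinsics, pixels), "rvec" (rotation vector, rad) and "tvec" (3), from world to camera coordinates, as OpenCV has them. Camera axes: x right, y down, z forward; pixel columns grow to the right and rows downward; lengths in m; the calibration is good to about 2 mm. A picture is of the moment at which its call begins. There is no depth.
- manip.sign_off(): hands the job in, once; it reports no verdict.
The state is a dict: "clock": time; "q": joint angles; "joint_velocities": joint speeds; "joint_torque": joint torques, N m; "tcp_pos": TCP position; "eef_rot": TCP orientation; "ft_force": force on the tool from outside, world axes, zero at the start; "wrist_torque": the same for the moment, N m; "finger_gap": finger opening in m.
Only numpy, scipy, OpenCV 4.12 (cv2) and the standard library are available. Lean on these libraries where they do the work, as an engineer would, in place of code of your own. Each camera call takes 0.05 s, during which the arm holds its last target.

## Working session

There is one attempt and no reset: what is moved stays moved. The work goes in short steps, Python scripts to look and compute and a tool call to move; the robot and the scene stay as the last step left them, time stands still between calls to the robot, and variables do not carry over. Pictures are saved under pics/ and viewed, and the job is handed in when it is done.

Besides the shell and the picture viewer there is one more tool, called by a JSON object that holds its "fn" and its "kwargs", one argument or row to a line. jog_arm: Moves the arm, as the interface text tells. Its arguments: {"type":"object","properties":{"motion":{"type":"array","items":{"type":"array","items":{"type":"number"}}}},"required":["motion"]}

```bash
ls; mkdir -p pics; python3 - <<'E'
from cell import manip
import cv2,numpy as np
s=manip.state(); print({k:np.round(v,3).tolist() for k,v in s.items()})
for n in("scene","top","wrist"):
    c=manip.capture(n); cv2.imwrite(f"pics/{n}0.png",c["color"][...,::-1])
    R=cv2.Rodrigues(c["rvec"])[0]; print(n,c["K"].round(1).tolist(),"cam",(-R.T@c["tvec"].ravel()).round(3),"fwd",R[2].round(3),"right",R[0].round(3))
E
```

```text
pics
{'clock': 0.0, 'q': [74.748, 20.261, 93.629, 0.001, 66.188, -0.138], 'joint_velocities': [-0.028, -0.003, 0.163, 0.037, 0.073, -0.045], 'joint_torque': [-0.002, -59.384, -33.42, 0.07, 0.023, -0.0], 'tcp_pos': [0.163, 0.603, 0.214], 'eef_rot': [[0.965, -0.0, 0.261], [-0.261, -0.001, 0.965], [-0.0, -1.0, -0.001]], 'ft_force': [0.264, -0.652, -0.877], 'wrist_torque': [-0.014, -0.007, 0.021], 'finger_gap': 0.092}
scene [[368.4, 0.0, 318.4], [0.0, 368.4, 198.7], [0.0, 0.0, 1.0]] cam [1.165 0.213 0.564] fwd [-0.712 -0.272 -0.647] right [-0.343  0.939 -0.016]
top [[514.9, 0.0, 320.9], [0.0, 514.9, 202.7], [0.0, 0.0, 1.0]] cam [0.441 0.002 1.131] fwd [ 0.142 -0.011 -0.99 ] right [-0.022 -1.     0.008]
wrist [[360.6, 0.0, 313.5], [0.0, 360.6, 198.3], [0.0, 0.0, 1.0]] cam [0.089 0.623 0.384] fwd [ 0.265 -0.072 -0.962] right [ 0.26   0.965 -0.001]
```

View pics/top0.png

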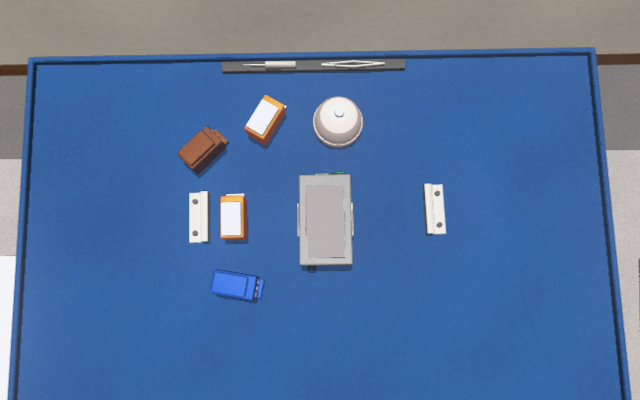

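View pics/scene0.png

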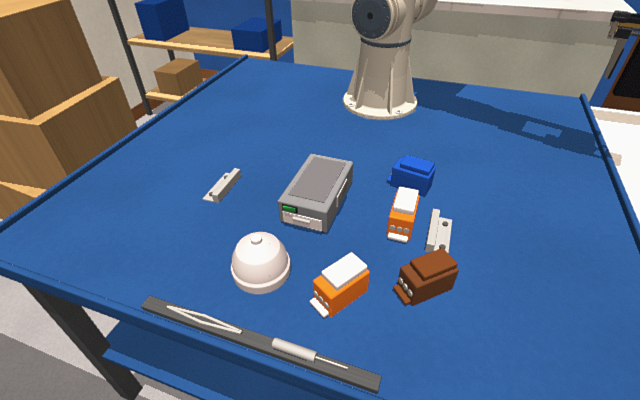

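View pics/wrist0.png

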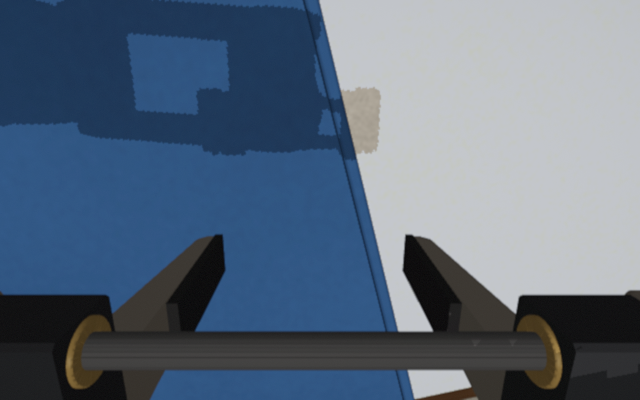

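The top view shows an orange dispenser with a white top at (233,216), in front of the left stop at (198,217). The right stop at (434,209) has nothing in front of it, so that is the free one. The spare dispenser is at (265,119). The brown block (203,149) and the blue block (237,285) are look-alikes. Next I'll confirm this in enlarged crops and measure.

```bash
cat > h.py <<'E'
from cell import manip
import cv2,numpy as np
def cast(c,px,z):
    R=cv2.Rodrigues(c["rvec"])[0];o=-R.T@c["tvec"].ravel()
    p=cv2.undistortPoints(np.array(px,float).reshape(-1,1,2),c["K"],None).reshape(-1,2)
    d=np.c_[p,np.ones(len(p))]@R
    return (o+d*((z-o[2])/d[:,2])[:,None])[:,:2]
def proj(c,P): return cv2.projectPoints(np.array(P,float).reshape(-1,3),c["rvec"],c["tvec"],c["K"],None)[0].reshape(-1,2)
E
python3 - <<'E'
from h import *
c=manip.capture("top"); im=c["color"][...,::-1].copy()
cr=cv2.resize(im[150:290,170:460],None,fx=2.7,fy=2.7,interpolation=cv2.INTER_CUBIC); cv2.imwrite("pics/crop0.png",cr)
hsv=cv2.cvtColor(im,cv2.COLOR_BGR2HSV)
m=((hsv[...,1]<90)&(hsv[...,2]>70)).astype(np.uint8)
roi=np.zeros_like(m);roi[80:300,180:460]=1
n,l,st,ce=cv2.connectedComponentsWithStats(m*roi)
for i in range(1,n):
    if st[i,4]>60:
        cn=cv2.findContours((l==i).astype(np.uint8),0,2)[0][0]
        r=cv2.minAreaRect(cn);b=cv2.boxPoints(r);print(st[i],np.round(r[0],1),np.round(r[1],1),round(r[2],1));
        for z in(0,.025,.068):print(z,cast(c,b,z).round(3).tolist())
E
```

```text
[ 313   96   50   52 2051] [337.5 121.5] [51. 49.] 90.0
0 [[0.849, 0.002], [0.847, -0.11], [0.727, -0.106], [0.73, 0.004]]
0.025 [[0.84, 0.002], [0.838, -0.108], [0.721, -0.104], [0.723, 0.004]]
0.068 [[0.825, 0.002], [0.823, -0.104], [0.71, -0.1], [0.712, 0.004]]
[244  98  35  46 687] [260.7 120.2] [23.2 39.8] 29.7
0 [[0.768, 0.167], [0.849, 0.122], [0.821, 0.076], [0.741, 0.121]]
0.025 [[0.761, 0.163], [0.84, 0.119], [0.812, 0.074], [0.734, 0.119]]
0.068 [[0.749, 0.157], [0.824, 0.115], [0.798, 0.072], [0.723, 0.114]]
[ 297  173   57   93 4981] [325. 219.] [92. 56.] 90.0
0 [[0.671, 0.041], [0.668, -0.084], [0.464, -0.078], [0.466, 0.044]]
0.025 [[0.666, 0.04], [0.663, -0.082], [0.463, -0.076], [0.466, 0.043]]
0.068 [[0.657, 0.039], [0.654, -0.079], [0.462, -0.073], [0.465, 0.042]]
[ 423  183   23   52 1035] [433.9 208.4] [51.9 20.4] 85.9
0 [[0.642, -0.237], [0.644, -0.283], [0.528, -0.285], [0.526, -0.24]]
0.025 [[0.637, -0.232], [0.64, -0.277], [0.526, -0.278], [0.524, -0.234]]
0.068 [[0.63, -0.223], [0.632, -0.266], [0.523, -0.268], [0.521, -0.225]]
[ 189  191   21   52 1062] [199.  216.5] [51. 20.] 90.0
0 [[0.635, 0.282], [0.634, 0.237], [0.521, 0.236], [0.522, 0.28]]
0.025 [[0.631, 0.275], [0.63, 0.232], [0.519, 0.231], [0.52, 0.274]]
0.068 [[0.623, 0.265], [0.622, 0.223], [0.516, 0.222], [0.517, 0.263]]
[220 202  22  37 727] [230.5 220. ] [36. 21.] 90.0
0 [[0.609, 0.213], [0.608, 0.166], [0.528, 0.166], [0.529, 0.212]]
0.025 [[0.605, 0.208], [0.604, 0.163], [0.526, 0.163], [0.527, 0.208]]
0.068 [[0.599, 0.2], [0.598, 0.156], [0.523, 0.156], [0.524, 0.2]]
```

View pics/crop0.png

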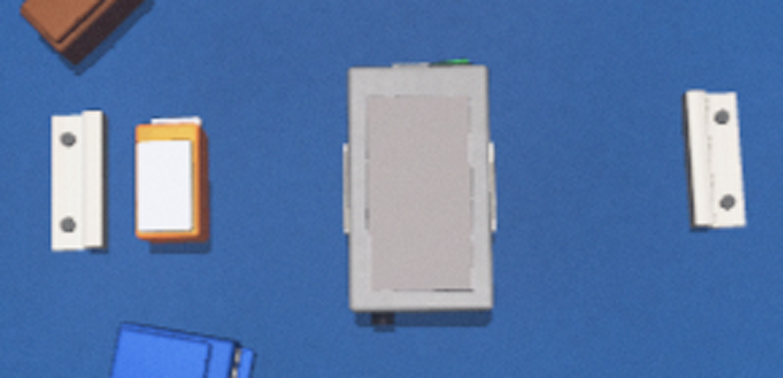

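```bash
python3 - <<'E'
from h import *
c=manip.capture("top")
f=lambda L:[(170+a/2.7,150+b/2.7) for a,b in L]
q=cast(c,f([(349,67),(486,67),(491,309),(351,309)]),.068);print(q.round(3).tolist(),q.mean(0).round(4))
d=[(q[0]-q[3]),(q[1]-q[2])];print([np.degrees(np.arctan2(v[1],v[0])).round(2) for v in d],[np.linalg.norm(v).round(3) for v in d])
q=cast(c,f([(689,91),(698,228)]),.025);print("stop face",q.round(4).tolist(),np.degrees(np.arctan2(*(q[0]-q[1])[::-1])))
q=cast(c,f([(202,123),(205,240)]),.072);print("disp",q.round(4).tolist())
im=c["color"][...,::-1]
cv2.imwrite("pics/stop.png",cv2.resize(im[175:245,410:460],None,fx=8,fy=8,interpolation=cv2.INTER_CUBIC))
R=cv2.Rodrigues(c["rvec"])[0]
s=manip.capture("scene");cv2.imwrite("pics/sc2.png",cv2.resize(s["color"][140:270,190:460,::-1],None,fx=2.9,fy=2.9,interpolation=cv2.INTER_CUBIC))
E
```

```text
[[0.653, 0.034], [0.651, -0.073], [0.463, -0.071], [0.466, 0.036]] [ 0.5582 -0.0184]
[np.float64(-0.47), np.float64(-0.57)] [np.float64(0.187), np.float64(0.187)]
stop face [[0.636, -0.2393], [0.5249, -0.2408]] 0.7884529250446756
disp [[0.6105, 0.1478], [0.5203, 0.1457]]
```

View pics/stop.png

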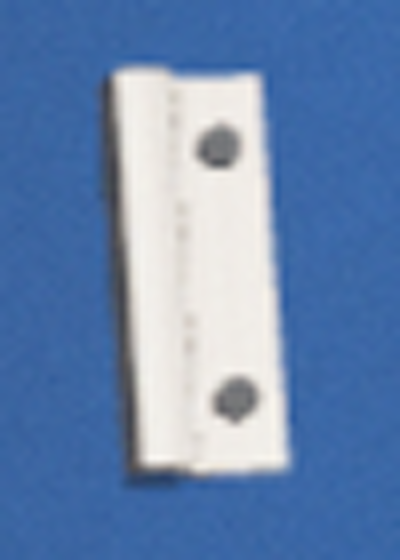

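View pics/sc2.png

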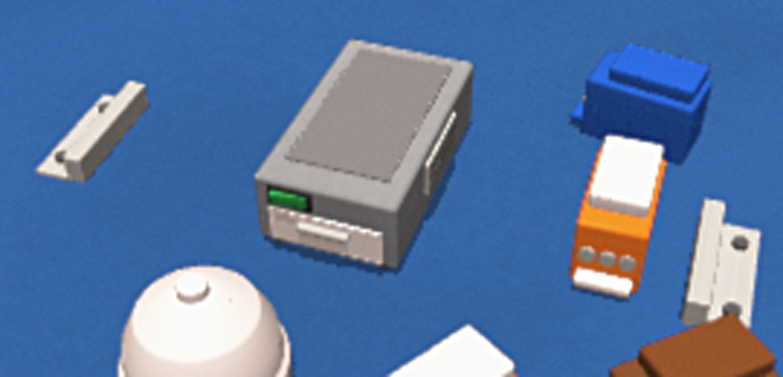

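The crop confirms it: the orange block stands before the left stop, and the right stop is free with its bar face on its left. So the cabinet has to go toward −y, pushed on its +y long side. I'll line the tool up with the world axes, close the fingers and move across.

{"fn": "jog_arm", "kwargs": {
  "motion": [
    [-1,0,0,0,-0.132],
    [-1,0,0,0,-0.132],
    [-1,31,0,-34,0],
    [-1,31,0,-34,0],
    [-1,31,0,-34,0]
  ]
}}

```text
clock: 0.8
tcp_pos: [0.2566, 0.5003, 0.2145]
eef_rot: [[1.0, 0.0, -0.001], [0.001, -0.0, 1.0], [0.0, -1.0, -0.0]]
ft_force: [0.0, 0.1, 1.7]
finger_gap: 0.054
```

{"fn": "jog_arm", "kwargs": {
  "motion": [
    [-1,31,0,-34,0],
    [-1,31,0,-34,0],
    [-1,31,0,-34,0],
    [-1,31,0,-34,0],
    [-1,31,0,-34,0]
  ]
}}

```text
clock: 1.3
tcp_pos: [0.412, 0.3299, 0.2148]
eef_rot: [[1.0, 0.0, -0.0], [0.0, 0.0, 1.0], [0.0, -1.0, 0.0]]
ft_force: [0.5, 1.2, 0.4]
finger_gap: 0.0139
```

{"fn": "jog_arm", "kwargs": {
  "motion": [
    [-1,31,0,-34,0],
    [-1,31,0,-34,0],
    [-1,31,0,-34,0],
    [-1,31,0,-34,0],
    [-1,0,0,0,0]
  ]
}}

```text
clock: 1.8
tcp_pos: [0.5382, 0.1918, 0.2146]
eef_rot: [[1.0, 0.002, 0.004], [-0.004, -0.001, 1.0], [0.002, -1.0, -0.001]]
ft_force: [-0.6, 0.3, -0.3]
finger_gap: 0.0006
```

```bash
python3 - <<'E'
from h import *
c=manip.capture("top")
q=cast(c,[(424.25,183.5),(427.25,233.5)],.025);print("stop face",q.round(4).tolist(),np.degrees(np.arctan2(*(q[0]-q[1])[::-1])))
s=manip.state();print(s['clock'],s['tcp_pos'],s['eef_rot'].round(3).tolist(),s['finger_gap'],s['ft_force'])
cv2.imwrite("pics/w1.png",manip.capture("wrist")["color"][...,::-1])
cv2.imwrite("pics/s1.png",manip.capture("scene")["color"][...,::-1])
E
```

```text
stop face [[0.6365, -0.2373], [0.527, -0.2382]] 0.4815764975607164
1.85 [0.53640355 0.19352983 0.21442886] [[1.0, 0.0, 0.004], [-0.004, -0.0, 1.0], [0.0, -1.0, -0.0]] 0.00028670897983053793 [ 0.22993892  0.99702699 -0.18315064]
```

View pics/s1.png

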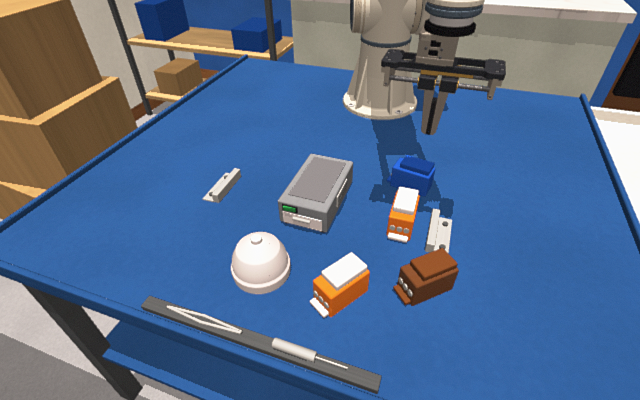

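View pics/w1.png

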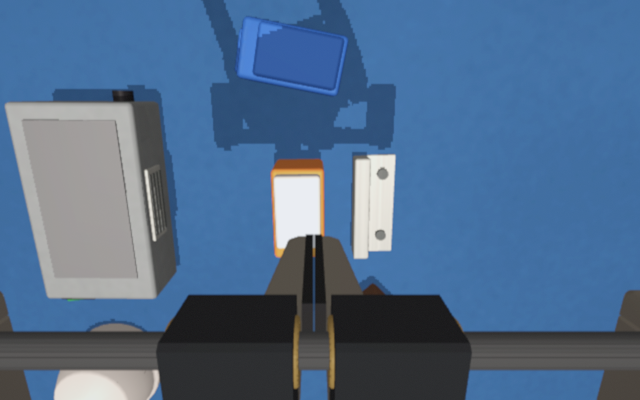

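{"fn": "jog_arm", "kwargs": {
  "motion": [
    [-1,31,0,-36,0],
    [-1,31,0,-36,0],
    [-1,31,0,-36,0],
    [-1,0,40,0,0],
    [-1,0,40,0,0]
  ]
}}

```text
clock: 2.45
tcp_pos: [0.6291, 0.0881, 0.1347]
eef_rot: [[1.0, 0.003, 0.0], [-0.0, 0.001, 1.0], [0.003, -1.0, 0.001]]
ft_force: [-1.1, 0.9, -2.0]
finger_gap: 0.0003
```

{"fn": "jog_arm", "kwargs": {
  "motion": [
    [-1,0,40,0,0],
    [-1,0,40,0,0],
    [-1,0,30,0,0],
    [-1,0,5,0,0],
    [-1,0,0,0,0]
  ]
}}

```text
clock: 2.95
tcp_pos: [0.6272, 0.0886, 0.0193]
eef_rot: [[1.0, -0.002, -0.002], [0.002, -0.0, 1.0], [-0.002, -1.0, -0.0]]
ft_force: [0.0, -0.7, 1.2]
finger_gap: 0.0003
```

```bash
python3 - <<'E'
from h import *
s=manip.state();print(s['clock'],s['tcp_pos'],s['eef_rot'].round(3).tolist(),s['finger_gap'],s['ft_force'])
cv2.imwrite("pics/s2.png",manip.capture("scene")["color"][140:270,190:460,::-1].repeat(2,0).repeat(2,1))
cv2.imwrite("pics/t2.png",manip.capture("top")["color"][...,::-1])
E
```

```text
2.95 [0.62719037 0.08864433 0.01927916] [[1.0, -0.002, -0.002], [0.002, -0.0, 1.0], [-0.002, -1.0, -0.0]] 0.00030399897227147566 [ 0.02101914 -0.72565789  1.24672561]
```

View pics/s2.png

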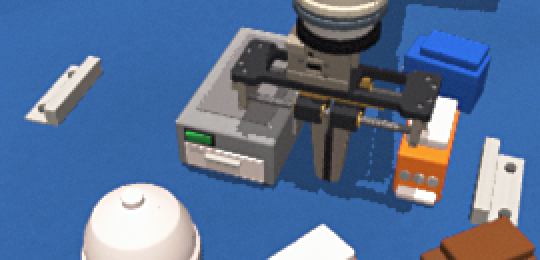

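View pics/t2.png

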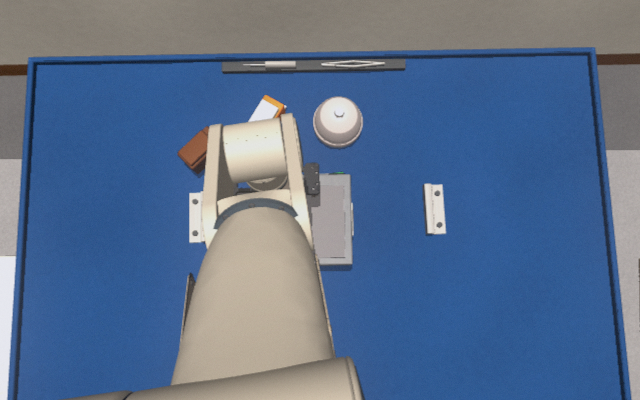

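{"fn": "jog_arm", "kwargs": {
  "motion": [
    [-1,0,0,-10,0],
    [-1,0,0,-10,0],
    [-1,0,0,-6,0],
    [-1,0,0,-6,0],
    [-1,0,0,-6,0]
  ]
}}

```text
clock: 3.55
tcp_pos: [0.6289, 0.0496, 0.0201]
eef_rot: [[1.0, 0.002, 0.001], [-0.001, 0.002, 1.0], [0.002, -1.0, 0.002]]
ft_force: [1.3, 9.2, 0.7]
finger_gap: 0.0005
```

{"fn": "jog_arm", "kwargs": {
  "motion": [
    [-1,0,0,-6,0],
    [-1,0,0,-6,0],
    [-1,0,0,-6,0],
    [-1,0,0,-6,0],
    [-1,0,0,0,0]
  ]
}}

```text
clock: 4.05
tcp_pos: [0.6293, 0.0254, 0.0201]
eef_rot: [[1.0, 0.002, 0.001], [-0.001, 0.001, 1.0], [0.002, -1.0, 0.001]]
ft_force: [2.0, 3.0, 0.4]
finger_gap: 0.0003
```

```bash
python3 - <<'E'
from h import *
s=manip.state();print(s['clock'],s['tcp_pos'],s['ft_force'])
cv2.imwrite("pics/s3.png",manip.capture("scene")["color"][140:270,190:460,::-1].repeat(2,0).repeat(2,1))
cv2.imwrite("pics/t3.png",manip.capture("top")["color"][150:290,170:460,::-1].repeat(2,0).repeat(2,1))
E
```

```text
4.05 [0.62925173 0.02538788 0.02009969] [2.01042358 3.0015997  0.4293152 ]
```

View pics/s3.png

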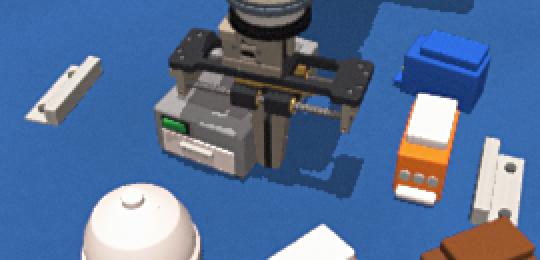

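View pics/t3.png

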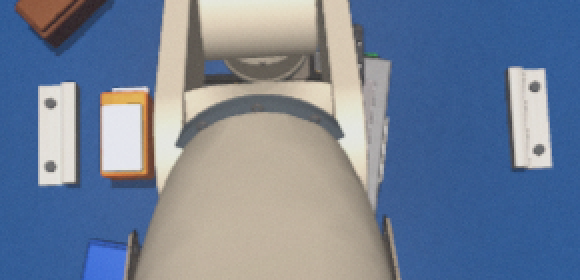

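```bash
python3 - <<'E'
from h import *
s=manip.capture("scene");cv2.imwrite("pics/s4.png",cv2.resize(s["color"][150:250,230:350,::-1],None,fx=6,fy=6,interpolation=cv2.INTER_CUBIC))
s=manip.capture("top");cv2.imwrite("pics/t4.png",cv2.resize(s["color"][165:275,330:390,::-1],None,fx=5,fy=5,interpolation=cv2.INTER_CUBIC))
E
```

```text
(no output)
```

View pics/s4.png

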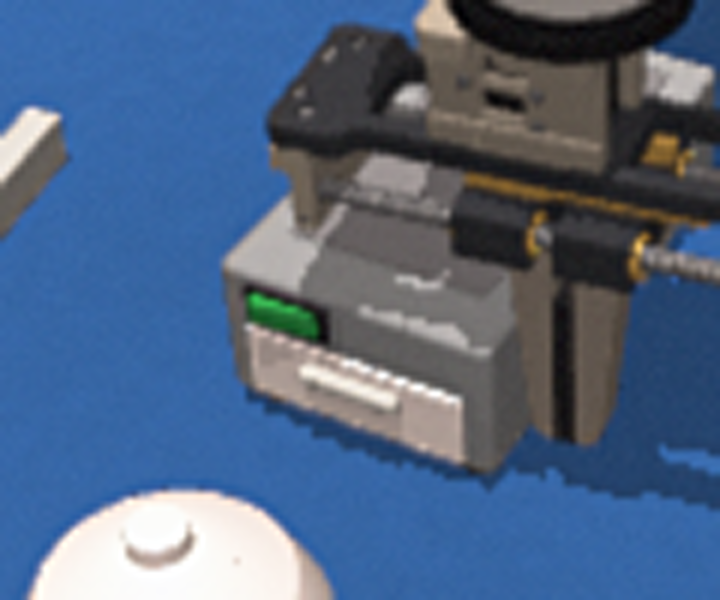

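View pics/t4.png

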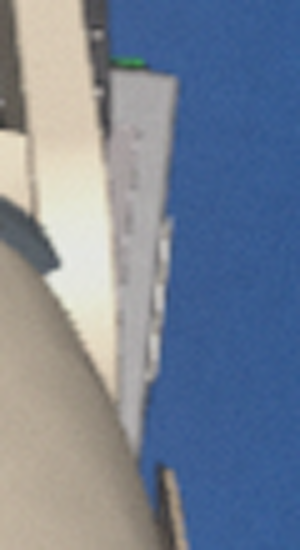

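```bash
cat >> h.py <<'E'
def ang(v): return float(np.degrees(np.arctan2(v[1],v[0])))
def show(q): print(np.round(q,4).tolist())
E
python3 - <<'E'
from h import *
s=manip.capture("scene");t=manip.capture("top")
q=cast(s,[(267.7,194.7),(311.7,208.3)],.068);show(q);print(ang(q[1]-q[0])-90)
q=cast(t,[(365.6,180),(358,253)],.068);show(q);print(ang(q[0]-q[1]))
E
```

```text
[[0.6425, -0.1004], [0.6524, 0.0029]]
-5.47201226516556
[[0.6389, -0.105], [0.4866, -0.084]]
-7.822201470184362
```

{"fn": "jog_arm", "kwargs": {
  "motion": [
    [-1,0,0,8,0],
    [-1,14,0,0,0.14],
    [-1,0,0,-5,0.0],
    [-1,0,0,-6,0],
    [-1,0,0,-6,0]
  ]
}}

```text
clock: 4.85
tcp_pos: [0.6395, 0.0168, 0.0194]
eef_rot: [[0.991, 0.0, 0.137], [-0.137, 0.001, 0.991], [0.0, -1.0, 0.001]]
ft_force: [4.1, 5.0, -3.1]
finger_gap: 0.0006
```

{"fn": "jog_arm", "kwargs": {
  "motion": [
    [-1,0,0,-6,0],
    [-1,0,0,-6,0],
    [-1,0,0,-6,0],
    [-1,0,0,0,0]
  ]
}}

```text
clock: 5.25
tcp_pos: [0.6368, -0.0019, 0.0195]
eef_rot: [[0.99, 0.0, 0.138], [-0.138, 0.0, 0.99], [0.0, -1.0, 0.0]]
ft_force: [1.3, 0.8, -0.4]
finger_gap: 0.0001
```

```bash
cat > look.py <<'E'
from h import *
import sys
n=sys.argv[1]; a=list(map(int,sys.argv[2:6])); b=list(map(int,sys.argv[6:10]))
s=manip.capture("scene");cv2.imwrite(f"pics/s{n}.png",cv2.resize(s["color"][a[2]:a[3],a[0]:a[1],::-1],None,fx=5,fy=5,interpolation=cv2.INTER_CUBIC))
s=manip.capture("top");cv2.imwrite(f"pics/t{n}.png",cv2.resize(s["color"][b[2]:b[3],b[0]:b[1],::-1],None,fx=5,fy=5,interpolation=cv2.INTER_CUBIC))
s=manip.state();print(s['clock'],s['tcp_pos'].round(4),s['ft_force'].round(1))
E
python3 look.py 5 220 350 150 250 330 400 165 275
```

```text
5.35 [ 0.6365 -0.0016  0.0195] [ 1.3  0.2 -0.2]
```

View pics/s5.png

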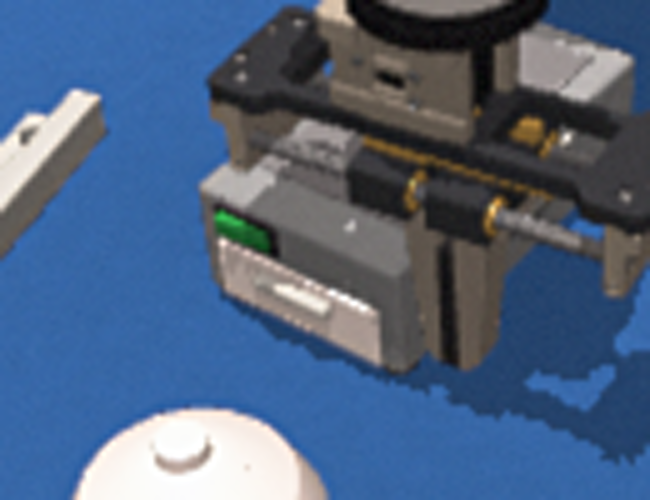

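View pics/t5.png

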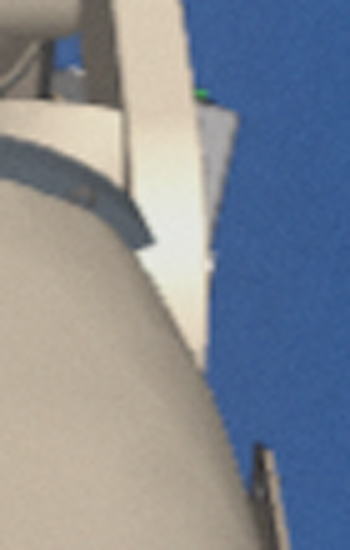

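```bash
python3 - <<'E'
from h import *
s=manip.capture("scene");t=manip.capture("top")
q=cast(s,[(260.6,186.4),(301.6,202.6)],.068);show(q);print(ang(q[1]-q[0])-90)
q=cast(t,[(377.6,187.4),(371.6,217)],.068);show(q);print(ang(q[0]-q[1]))
E
```

```text
[[0.622, -0.1276], [0.6428, -0.023]]
-11.234534988385946
[[0.6226, -0.1296], [0.5605, -0.1147]]
-13.438502090359716
```

{"fn": "jog_arm", "kwargs": {
  "motion": [
    [-1,0,0,8,0],
    [-1,-10,0,0,0.07],
    [-1,1,0,-6,0],
    [-1,2,0,-6,0],
    [-1,2,0,-6,0]
  ]
}}

```text
clock: 5.95
tcp_pos: [0.6298, -0.0101, 0.0195]
eef_rot: [[0.978, -0.0, 0.207], [-0.207, 0.001, 0.978], [-0.0, -1.0, 0.001]]
ft_force: [0.1, 5.7, -0.8]
finger_gap: 0.0001
```

{"fn": "jog_arm", "kwargs": {
  "motion": [
    [-1,2,0,-6,0],
    [-1,2,0,-6,0],
    [-1,0,0,0,0]
  ]
}}

```text
clock: 6.25
tcp_pos: [0.6315, -0.0236, 0.0195]
eef_rot: [[0.978, 0.0, 0.208], [-0.208, 0.0, 0.978], [0.0, -1.0, 0.0]]
ft_force: [0.3, 2.4, -1.7]
finger_gap: 0.0005
```

```bash
python3 look.py 6 220 350 140 240 330 400 165 275
```

```text
6.35 [ 0.6314 -0.0235  0.0196] [-0.2  1.2 -1. ]
```

View pics/s6.png

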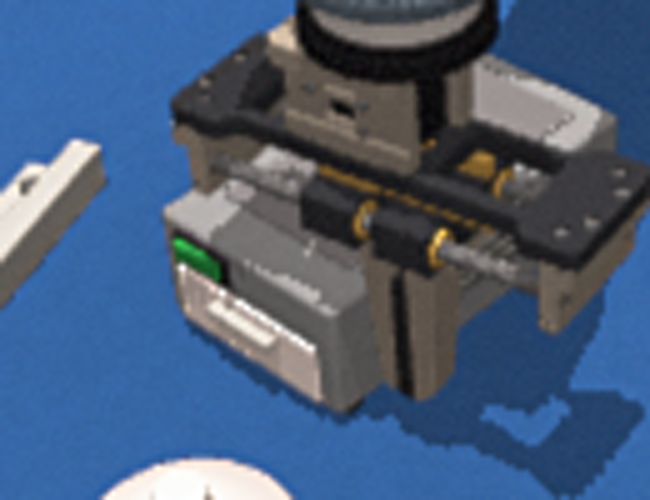

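View pics/t6.png

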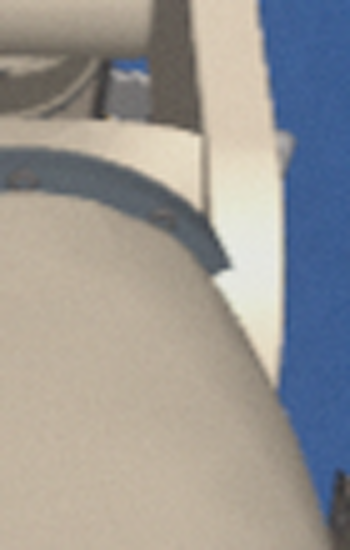

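```bash
cat >> h.py <<'E'
def fromfar(q):  # far end top corners: q0 = -y one, q1 = +y one
    th=np.radians(ang(q[1]-q[0])-90);m=q.mean(0)
    print("yaw",np.degrees(th).round(1),"c",(m-.095*np.array([np.cos(th),np.sin(th)])).round(4))
E
python3 - <<'E'
from h import *
s=manip.capture("scene");t=manip.capture("top")
q=cast(s,[(253,182.4),(289,201.6)],.068);show(q);fromfar(q)
q=cast(t,[(388.4,191.4)],.068);show(q)
E
```

```text
[[0.6147, -0.15], [0.6483, -0.0488]]
yaw -18.4 c [ 0.5414 -0.0694]
[[0.6137, -0.1519]]
```

Yaw is about −18°, so the far end is clearly ahead. Now I'll move to the near end.

{"fn": "jog_arm", "kwargs": {
  "motion": [
    [-1,0,0,30,0],
    [-1,-48,0,0,0],
    [-1,-48,0,0,0],
    [-1,-40,0,12,0],
    [-1,0,0,0,-0.105]
  ]
}}

```text
clock: 6.95
tcp_pos: [0.5004, 0.0473, 0.019]
eef_rot: [[0.995, -0.006, 0.102], [-0.102, -0.001, 0.995], [-0.006, -1.0, -0.001]]
ft_force: [0.9, -0.1, 0.8]
finger_gap: 0.0007
```

{"fn": "jog_arm", "kwargs": {
  "motion": [
    [-1,0,0,0,-0.105],
    [-1,-20,0,0,0],
    [-1,0,0,-6,0],
    [-1,0,0,-6,0],
    [-1,0,0,0,0]
  ]
}}

```text
clock: 7.45
tcp_pos: [0.4871, 0.0337, 0.0196]
eef_rot: [[1.0, -0.0, 0.001], [-0.001, 0.0, 1.0], [-0.0, -1.0, 0.0]]
ft_force: [-0.9, 1.7, -0.2]
finger_gap: 0.0
```

```bash
python3 look.py 7 220 350 120 240 250 400 165 285
```

```text
7.55 [0.4875 0.0339 0.0196] [ 0.3  0.9 -0.1]
```

View pics/s7.png

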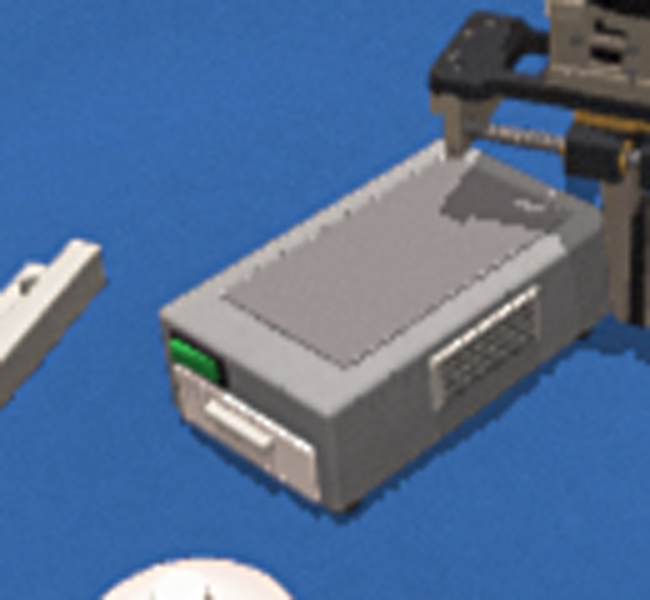

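View pics/t7.png

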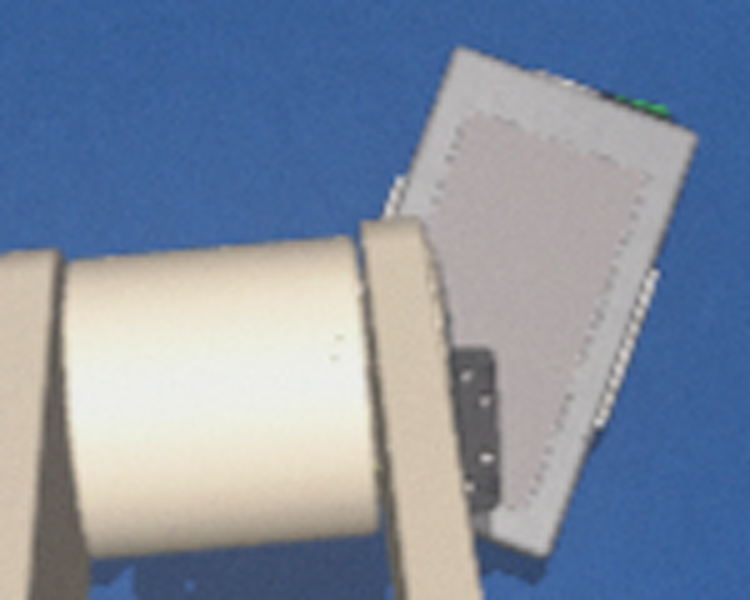

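```bash
python3 - <<'E'
from h import *
t=manip.capture("top")
q=cast(t,[(250+a/5,165+b/5) for a,b in [(697,137),(460,47),(547,555)]],.068);show(q);fromfar(q[:2]);print(ang(q[0]-q[2]),np.linalg.norm(q[0]-q[2]),(q[1]+q[2])/2)
E
```

```text
[[0.6115, -0.1539], [0.6519, -0.0557], [0.4397, -0.0854]]
yaw -22.4 c [ 0.5439 -0.0687]
-21.745422761620393 0.18497071556220926 [ 0.5458004  -0.07056107]
```

{"fn": "jog_arm", "kwargs": {
  "motion": [
    [-1,9,0,4,0],
    [-1,0,0,-7,0],
    [-1,-1,0,-7,0],
    [-1,-2,0,-7,0],
    [-1,-2,0,-7,0]
  ]
}}

```text
clock: 8.1
tcp_pos: [0.4908, 0.0106, 0.0197]
eef_rot: [[1.0, 0.0, 0.001], [-0.001, 0.001, 1.0], [0.0, -1.0, 0.001]]
ft_force: [-0.7, 9.4, 2.8]
finger_gap: 0.0005
```

{"fn": "jog_arm", "kwargs": {
  "motion": [
    [-1,-2,0,-7,0],
    [-1,-2,0,-7,0],
    [-1,-2,0,-7,0],
    [-1,-2,0,-7,0],
    [-1,0,0,0,0]
  ]
}}

```text
clock: 8.6
tcp_pos: [0.4824, -0.0182, 0.0196]
eef_rot: [[1.0, -0.0, 0.001], [-0.001, 0.0, 1.0], [-0.0, -1.0, 0.0]]
ft_force: [-0.1, 1.9, 1.1]
finger_gap: 0.0005
```

```bash
python3 look.py 8 220 350 120 240 250 400 165 285
```

```text
8.7 [ 0.4826 -0.018   0.0196] [-0.2  0.7  0. ]
```

View pics/t8.png

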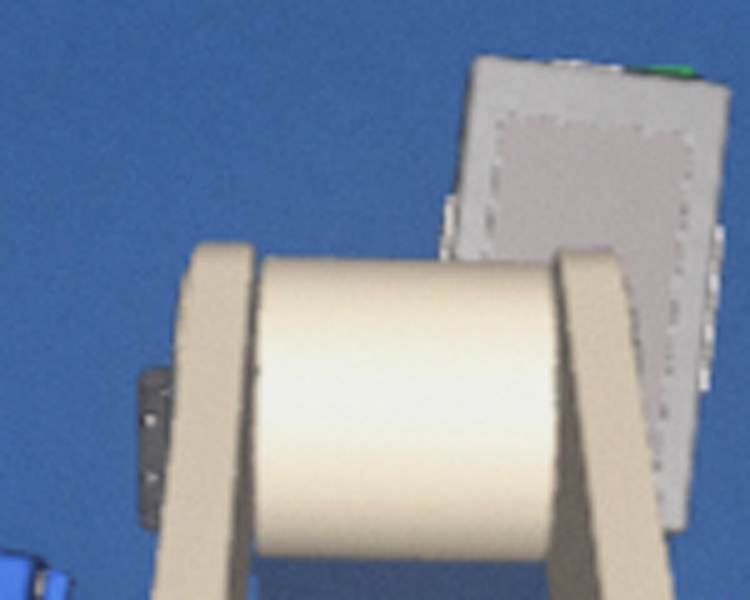

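View pics/s8.png

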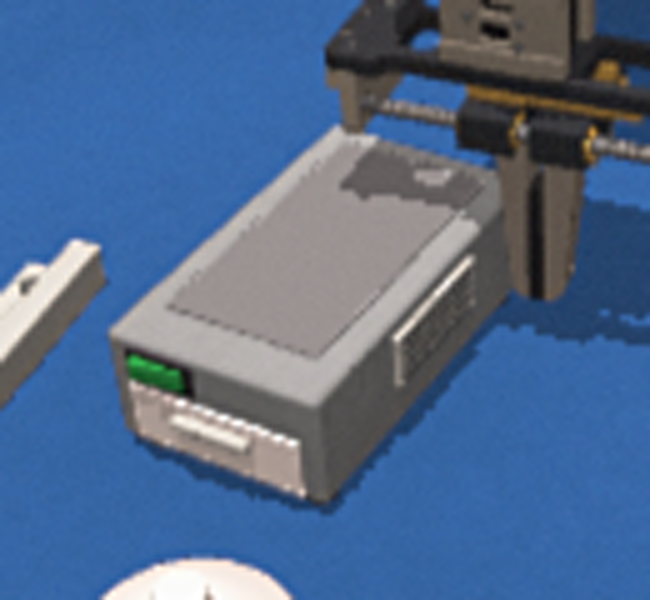

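```bash
cat > m.py <<'E'
from h import *
import sys
v=list(map(float,sys.argv[1:])); ox,oy,k=v[:3]; p=np.array(v[3:]).reshape(-1,2)
t=manip.capture("top")
q=cast(t,p/k+[ox,oy],.068);show(q);fromfar(q[:2])   # far -y, far +y, near -y
if len(q)>2: print("side yaw",round(ang(q[0]-q[2]),1),"c2",((q[1]+q[2])/2).round(4))
E
python3 m.py 250 165 5 731 90 474 57 685 530
```

```text
[[0.6312, -0.169], [0.6475, -0.0615], [0.4486, -0.1423]]
yaw -8.6 c [ 0.5454 -0.101 ]
side yaw -8.3 c2 [ 0.548  -0.1019]
```

{"fn": "jog_arm", "kwargs": {
  "motion": [
    [-1,0,0,-7,-0.04],
    [-1,0,0,-7,-0.04],
    [-1,0,0,-7,-0.04],
    [-1,-1,0,-7,-0.04],
    [-1,-2,0,-7,-0.04]
  ]
}}

```text
clock: 9.25
tcp_pos: [0.481, -0.052, 0.0194]
eef_rot: [[0.98, -0.003, -0.2], [0.2, 0.002, 0.98], [-0.003, -1.0, 0.002]]
ft_force: [-4.3, 10.4, 5.8]
finger_gap: 0.0005
```

{"fn": "jog_arm", "kwargs": {
  "motion": [
    [-1,-2,0,-7,0],
    [-1,-2,0,-7,0],
    [-1,-2,0,-7,0],
    [-1,-2,0,-7,0],
    [-1,0,0,0,0]
  ]
}}

```text
clock: 9.75
tcp_pos: [0.4793, -0.082, 0.0194]
eef_rot: [[0.98, -0.002, -0.199], [0.199, 0.001, 0.98], [-0.002, -1.0, 0.001]]
ft_force: [-2.0, 2.2, 1.8]
finger_gap: 0.0002
```

```bash
python3 look.py 9 200 330 100 220 300 450 165 285
```

```text
9.85 [ 0.4797 -0.0819  0.0194] [-2.1  2.4 -0. ]
```

View pics/t9.png

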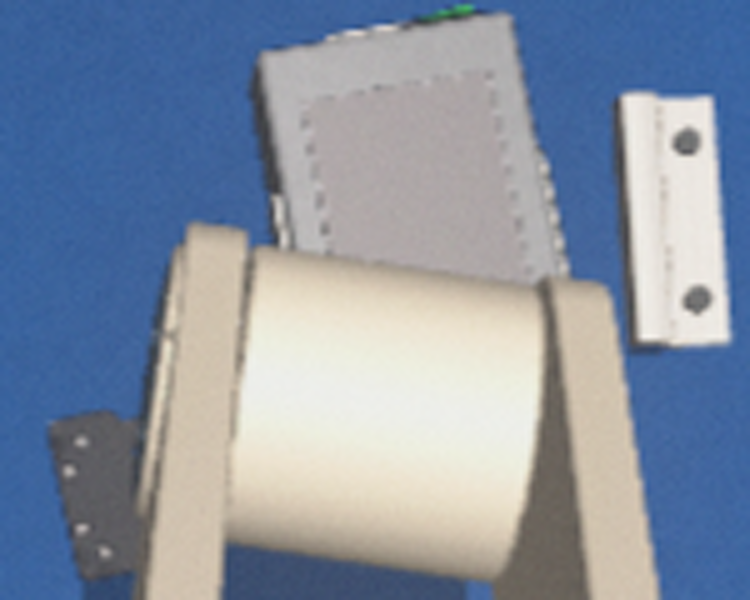

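View pics/s9.png

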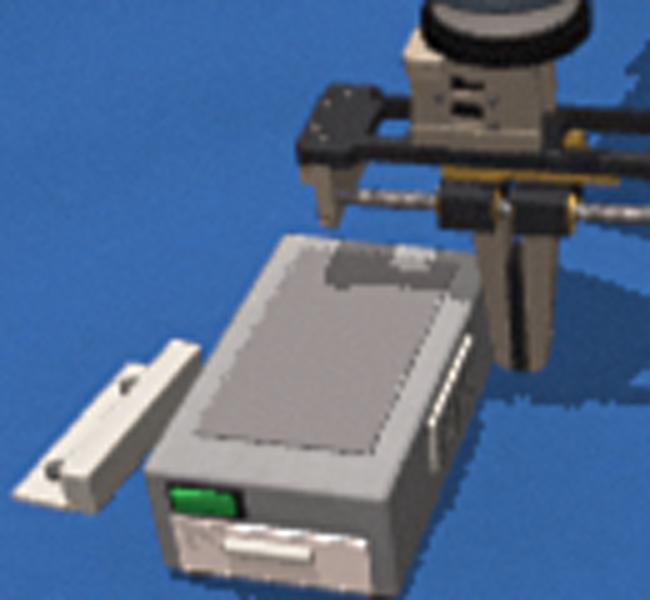

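```bash
python3 m.py 300 165 5 513 14 261 54 544 160
```

```text
[[0.6634, -0.1839], [0.6485, -0.0771], [0.6009, -0.1941]]
yaw 8.0 c [ 0.5619 -0.1437]
side yaw 9.3 c2 [ 0.6247 -0.1356]
```

{"fn": "jog_arm", "kwargs": {
  "motion": [
    [-1,0,0,6,-0.08],
    [-1,-7,0,0,-0.05],
    [-1,-1,0,-7,0],
    [-1,-1,0,-6,0],
    [-1,-1,0,-6,0]
  ]
}}

```text
clock: 10.4
tcp_pos: [0.4743, -0.0965, 0.0193]
eef_rot: [[0.947, -0.003, -0.322], [0.322, 0.001, 0.947], [-0.003, -1.0, 0.002]]
ft_force: [-5.5, 8.0, 4.2]
finger_gap: 0.0004
```

{"fn": "jog_arm", "kwargs": {
  "motion": [
    [-1,-1,0,-6,0],
    [-1,-1,0,-6,0],
    [-1,0,0,0,0]
  ]
}}

```text
clock: 10.7
tcp_pos: [0.4764, -0.1091, 0.0192]
eef_rot: [[0.947, -0.003, -0.322], [0.322, 0.001, 0.947], [-0.003, -1.0, 0.002]]
ft_force: [-4.5, 2.6, 2.9]
finger_gap: 0.0007
```

```bash
python3 look.py 10 200 330 100 220 300 450 155 275
```

```text
10.8 [ 0.4767 -0.1091  0.0192] [-3.   3.1  1.2]
```

View pics/t10.png

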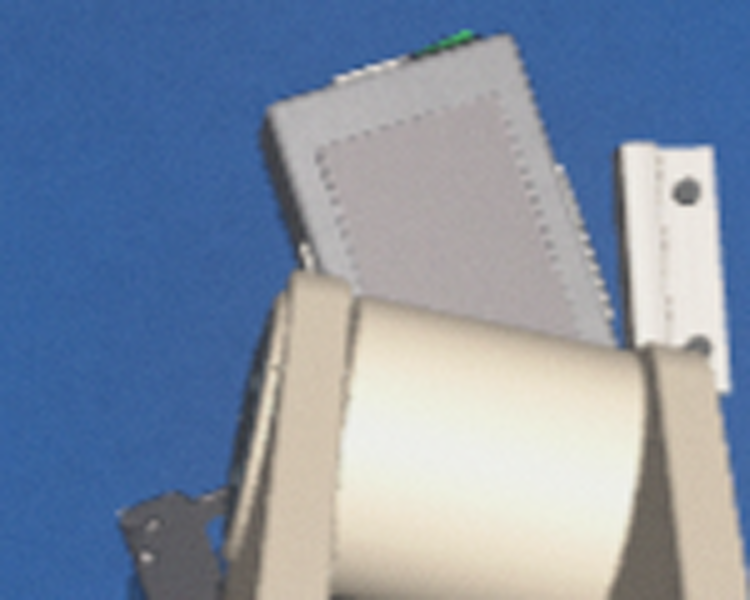

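View pics/s10.png

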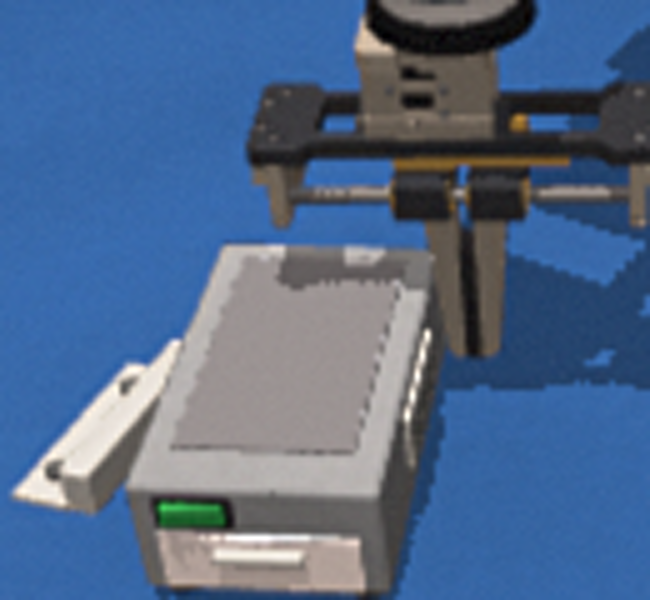

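```bash
python3 m.py 300 155 5 513 37 272 108 553 165
```

```text
[[0.6751, -0.1845], [0.6467, -0.0817], [0.6199, -0.1988]]
yaw 15.4 c [ 0.5693 -0.1584]
side yaw 14.6 c2 [ 0.6333 -0.1402]
```

{"fn": "jog_arm", "kwargs": {
  "motion": [
    [-1,-1,0,-6,0],
    [-1,-1,0,-5,0],
    [-1,0,0,0,0]
  ]
}}

```text
clock: 11.15
tcp_pos: [0.4785, -0.1202, 0.0192]
eef_rot: [[0.946, -0.002, -0.323], [0.323, 0.001, 0.946], [-0.002, -1.0, 0.001]]
ft_force: [-3.6, 2.6, 1.1]
finger_gap: 0.0009
```

```bash
python3 look.py 11 200 330 100 220 300 450 155 275
```

```text
11.25 [ 0.4788 -0.1202  0.0193] [-2.6  3.1 -1.7]
```

View pics/t11.png

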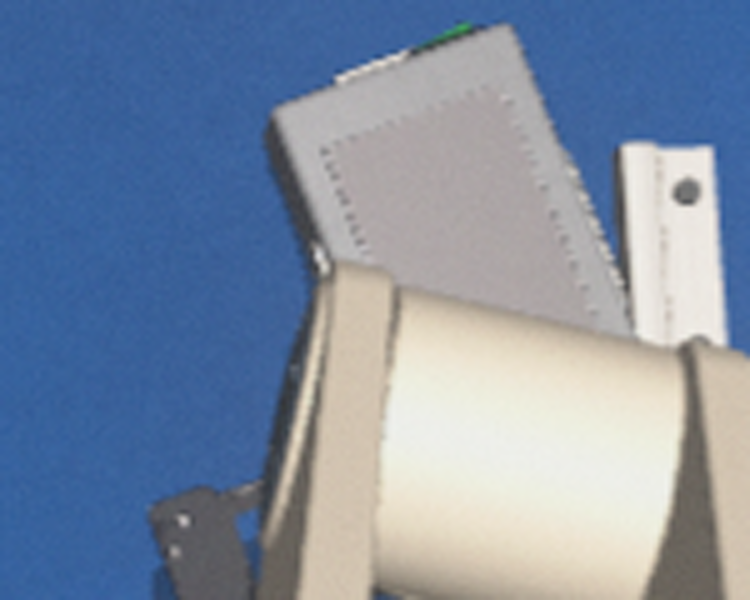

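```bash
python3 m.py 300 155 5 513 26 276 113 566 160
```

```text
[[0.6798, -0.1847], [0.6445, -0.0833], [0.6219, -0.2044]]
yaw 19.2 c [ 0.5724 -0.1652]
side yaw 18.8 c2 [ 0.6332 -0.1438]
```

{"fn": "jog_arm", "kwargs": {
  "motion": [
    [-1,0,0,25,0],
    [-1,48,0,3,0],
    [-1,48,0,0,0],
    [-1,48,0,0,0],
    [-1,0,0,0,0.11]
  ]
}}

```text
clock: 11.8
tcp_pos: [0.6147, -0.0455, 0.0209]
eef_rot: [[0.976, 0.009, -0.219], [0.219, -0.001, 0.976], [0.009, -1.0, -0.003]]
ft_force: [0.5, -0.7, 0.2]
finger_gap: 0.0001
```

{"fn": "jog_arm", "kwargs": {
  "motion": [
    [-1,0,0,0,0.11],
    [-1,0,0,0,0.1],
    [-1,0,0,-6,0],
    [-1,0,0,-6,0],
    [-1,0,0,0,0]
  ]
}}

```text
clock: 12.3
tcp_pos: [0.6071, -0.06, 0.0198]
eef_rot: [[1.0, 0.001, -0.012], [0.012, -0.0, 1.0], [0.001, -1.0, -0.0]]
ft_force: [0.3, 0.3, -0.1]
finger_gap: 0.0004
```

```bash
python3 look.py 12 200 330 100 220 300 450 155 275
```

```text
12.4 [ 0.6068 -0.0594  0.0197] [ 0.6 -0.1  0.5]
```

View pics/s12.png

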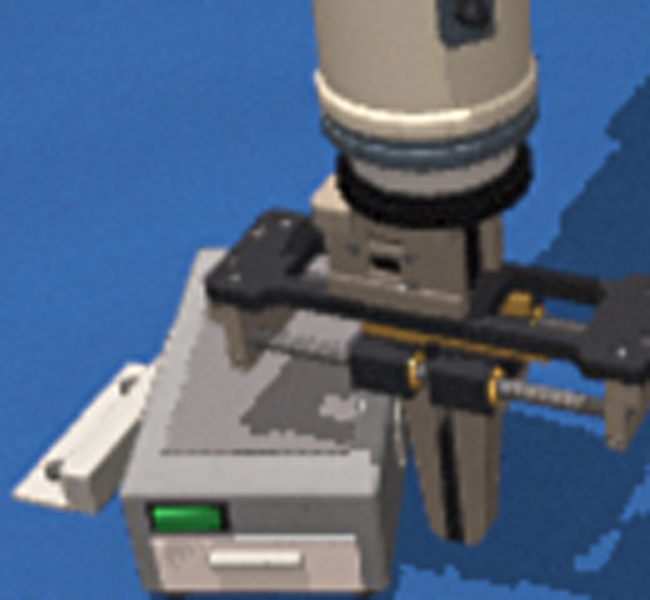

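{"fn": "jog_arm", "kwargs": {
  "motion": [
    [-1,6,0,-6,0],
    [-1,0,0,-6,0],
    [-1,0,0,-6,0],
    [-1,0,0,-6,0],
    [-1,0,0,-6,0]
  ]
}}

```text
clock: 12.9
tcp_pos: [0.6148, -0.0872, 0.0201]
eef_rot: [[1.0, 0.003, -0.01], [0.01, 0.002, 1.0], [0.003, -1.0, 0.002]]
ft_force: [5.8, 15.0, 0.8]
finger_gap: 0.0005
```

{"fn": "jog_arm", "kwargs": {
  "motion": [
    [-1,0,0,-6,0],
    [-1,0,0,-5,0],
    [-1,0,0,-5,0],
    [-1,0,0,0,0]
  ]
}}

```text
clock: 13.3
tcp_pos: [0.6169, -0.1033, 0.0208]
eef_rot: [[1.0, 0.007, -0.01], [0.01, 0.002, 1.0], [0.007, -1.0, 0.002]]
ft_force: [9.0, 14.0, -0.5]
finger_gap: 0.0001
```

```bash
python3 look.py 13 200 330 100 220 300 450 155 275
```

```text
13.4 [ 0.6164 -0.1031  0.0206] [ 8.5 14.2  0.2]
```

View pics/t13.png

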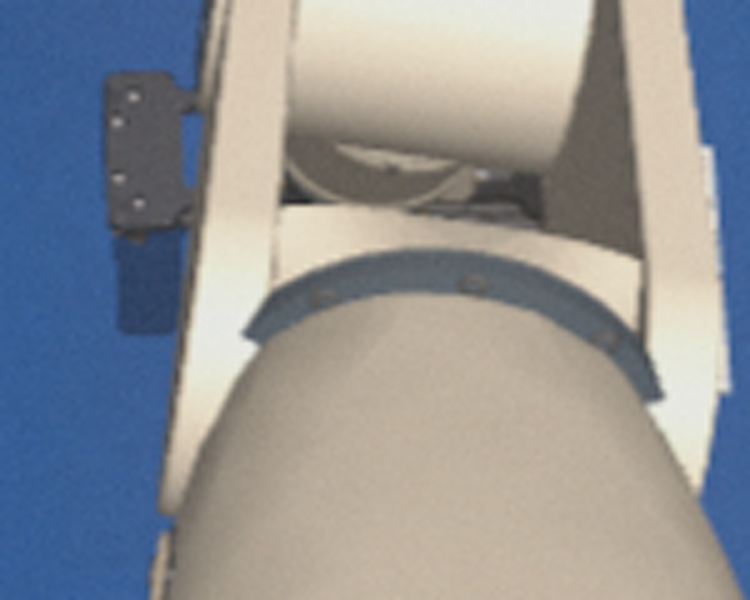

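View pics/s13.png

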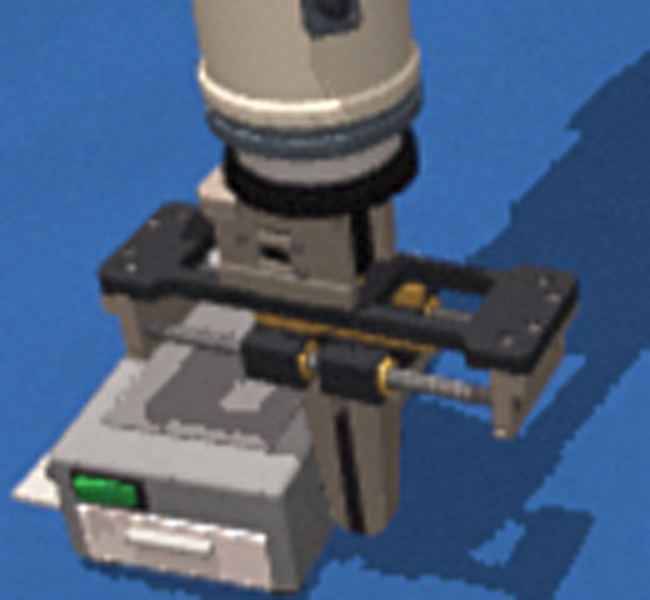

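```bash
cat > ms.py <<'E'
from h import *
import sys
v=list(map(float,sys.argv[1:])); ox,oy,k=v[:3]; p=np.array(v[3:]).reshape(-1,2)
q=cast(manip.capture("scene"),p/k+[ox,oy],.068);show(q);fromfar(q)
E
python3 ms.py 200 100 5 52 465 285 498
```

```text
[[0.6773, -0.219], [0.6642, -0.1145]]
yaw 7.1 c [ 0.5765 -0.1785]
```

The finger is drifting toward the vent, so I'll re-seat it further out.

{"fn": "jog_arm", "kwargs": {
  "motion": [
    [-1,0,0,12,0],
    [-1,26,0,0,0],
    [-1,0,0,-6,0],
    [-1,0,0,-6,0],
    [-1,0,0,-4,0]
  ]
}}

```text
clock: 13.95
tcp_pos: [0.6407, -0.1075, 0.02]
eef_rot: [[1.0, 0.004, -0.01], [0.01, 0.002, 1.0], [0.004, -1.0, 0.002]]
ft_force: [10.0, 12.8, -0.9]
finger_gap: 0.0004
```

{"fn": "jog_arm", "kwargs": {
  "motion": [
    [-1,0,0,-4,0],
    [-1,0,0,-4,0],
    [-1,0,0,-4,0],
    [-1,0,0,0,0]
  ]
}}

```text
clock: 14.35
tcp_pos: [0.6419, -0.1104, 0.0218]
eef_rot: [[1.0, 0.005, -0.007], [0.007, 0.013, 1.0], [0.005, -1.0, 0.013]]
ft_force: [8.6, 60.0, 16.8]
finger_gap: 0.0006
```

```bash
python3 look.py 14 190 320 100 220 300 450 155 275
```

```text
14.45 [ 0.6418 -0.1104  0.0217] [ 8.6 58.8 16.6]
```

View pics/s14.png

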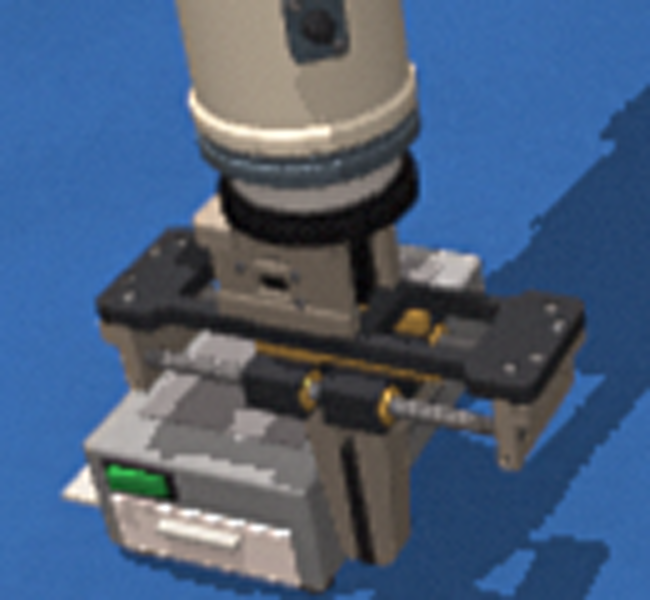

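View pics/t14.png

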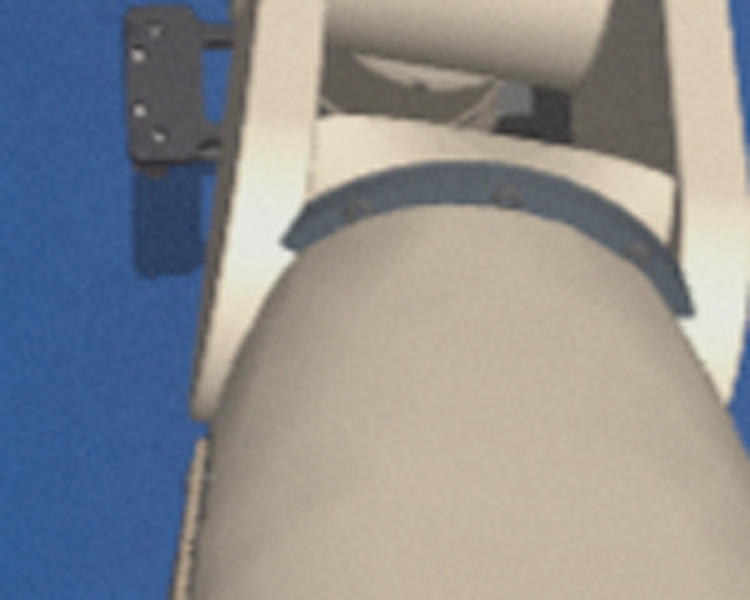

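Force jumped, so the cabinet is against the stop. I'll back off now and get the arm clear for a look.

{"fn": "jog_arm", "kwargs": {
  "motion": [
    [-1,0,0,15,0],
    [-1,0,0,25,0],
    [-1,0,0,35,0],
    [-1,0,-40,30,0],
    [-1,0,-40,40,0]
  ]
}}

```text
clock: 14.95
tcp_pos: [0.6359, 0.0198, 0.0948]
eef_rot: [[1.0, -0.003, -0.009], [0.009, -0.001, 1.0], [-0.003, -1.0, -0.0]]
ft_force: [1.0, 0.3, 0.5]
finger_gap: 0.0006
```

{"fn": "jog_arm", "kwargs": {
  "motion": [
    [-1,-20,-40,40,0],
    [-1,-20,-20,40,0],
    [-1,-20,0,40,0],
    [-1,-20,0,40,0],
    [-1,0,0,0,0]
  ]
}}

```text
clock: 15.45
tcp_pos: [0.5565, 0.1751, 0.1482]
eef_rot: [[1.0, -0.002, -0.013], [0.013, 0.0, 1.0], [-0.002, -1.0, 0.0]]
ft_force: [-0.1, -1.1, -0.2]
finger_gap: 0.0005
```

```bash
python3 look.py 15 190 320 100 220 320 450 155 275; python3 - <<'E'
from h import *
cv2.imwrite("pics/f15.png",manip.capture("top")["color"][...,::-1]);cv2.imwrite("pics/g15.png",manip.capture("scene")["color"][...,::-1])
E
```

```text
15.55 [0.5588 0.1722 0.1481] [ 0.4 -0.9  0.5]
```

View pics/s15.png

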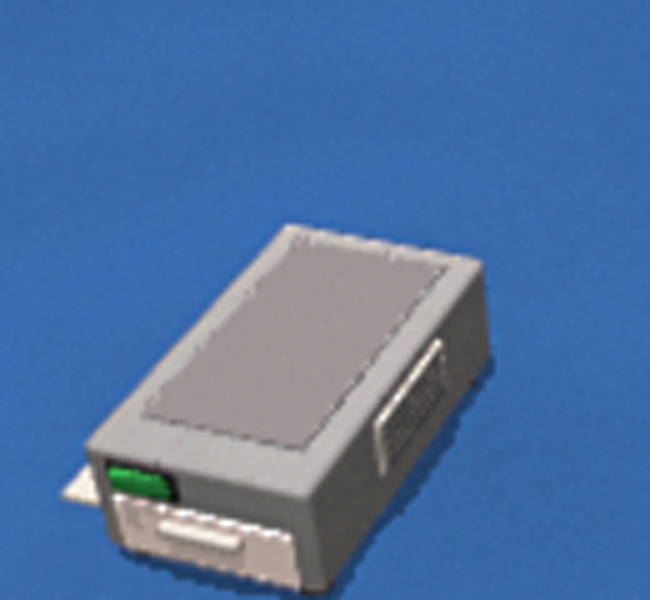

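View pics/t15.png

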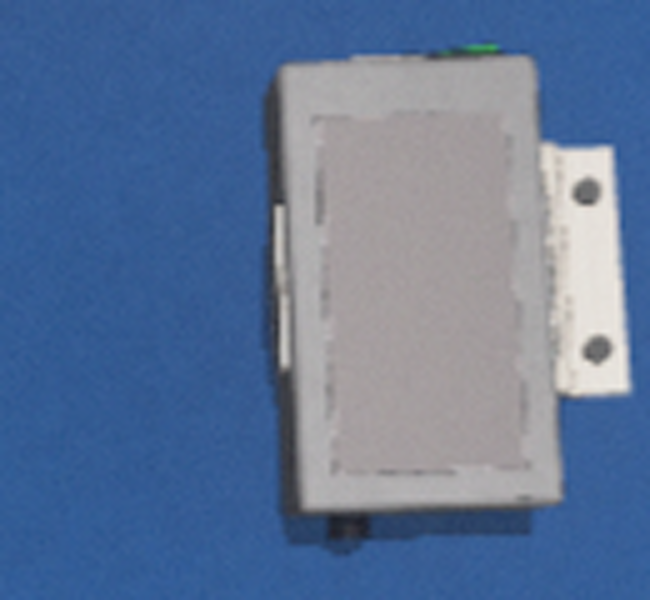

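View pics/f15.png

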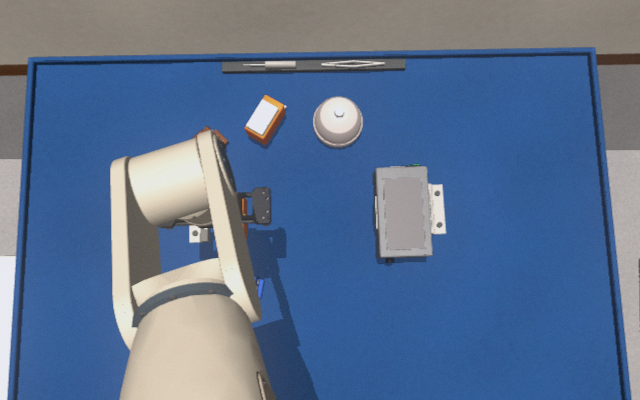

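```bash
python3 m.py 320 155 5 535 57 280 65 562 500 ; python3 - <<'E'
from h import *
t=manip.capture("top");im=t["color"]
hs=cv2.cvtColor(im,cv2.COLOR_RGB2HSV);m=((hs[...,1]<90)&(hs[...,2]>60)).astype(np.uint8)
# right silhouette of cabinet rows, sub-pixel by saturation crossing; left likewise
S=hs[...,1].astype(float)
def cross(y,x0,x1):
    r=S[y,x0:x1]
    i=np.where((r[:-1]<110)&(r[1:]>=110))[0]
    return x0+i[-1]+(110-r[i[-1]])/(r[i[-1]+1]-r[i[-1]]) if len(i) else None
P=[(cross(y,415,440),y) for y in list(range(170,182))+list(range(236,253))];P=[p for p in P if p[0]]
q=cast(t,P,.068);f=np.polyfit(q[:,0],q[:,1],1);print("cab -y edge yaw",np.degrees(np.arctan(f[0])),"rms",np.std(q[:,1]-np.polyval(f,q[:,0])),"y at .582",np.polyval(f,.582))
P=[(cross(y,432,455),y) for y in range(187,231)];P=[p for p in P if p[0]]
q=cast(t,P,.002);f=np.polyfit(q[:,0],q[:,1],1);print("plate outer edge yaw",np.degrees(np.arctan(f[0])),"rms",np.std(q[:,1]-np.polyval(f,q[:,0])))
E
```

```text
[[0.6654, -0.2356], [0.6642, -0.1278], [0.4791, -0.2372]]
yaw 0.7 c [ 0.5698 -0.1828]
side yaw 0.5 c2 [ 0.5717 -0.1825]
cab -y edge yaw 0.6669402747975184 rms 0.0001772013921711106 y at .582 -0.23670696860011137
plate outer edge yaw 0.9473922356995249 rms 0.00021913788312409124
```

The picture shows the cabinet down on its feet against the right stop: far corners at (287,168)/(427,166) region of the top view, centre x ≈ 0.571, yaw 0.7° against about 0.9° for the stop. I'll press it gently with both open fingers astride the vent, so it is flush.

```bash
python3 -c "
from h import *
s=manip.state();print(s['q'].round(1),s['tcp_pos'],s['eef_rot'].round(3).tolist())"
```

```text
[ 16.8  20.9 102.   -0.   57.1 -73.6] [0.56004814 0.17090295 0.14805995] [[1.0, -0.0, -0.009], [0.009, -0.0, 1.0], [-0.0, -1.0, -0.0]]
```

{"fn": "jog_arm", "kwargs": {
  "motion": [
    [1,0,0,0,0.142],
    [1,0,0,0,0.142],
    [1,0,0,0,0.142],
    [1,0,0,0,0.142],
    [1,0,0,0,0.142]
  ]
}}

```text
clock: 16.25
tcp_pos: [0.5601, 0.171, 0.148]
eef_rot: [[0.76, -0.0, 0.65], [-0.65, -0.0, 0.76], [-0.0, -1.0, -0.0]]
ft_force: [-0.2, -0.4, 0.3]
finger_gap: 0.0385
```

{"fn": "jog_arm", "kwargs": {
  "motion": [
    [1,0,0,0,0.142],
    [1,0,0,0,0.142],
    [1,0,0,0,0.142],
    [1,0,0,0,0.142],
    [1,0,0,0,0.142]
  ]
}}

```text
clock: 16.75
tcp_pos: [0.5601, 0.171, 0.148]
eef_rot: [[0.153, -0.0, 0.988], [-0.988, -0.0, 0.153], [0.0, -1.0, -0.0]]
ft_force: [0.0, 0.8, 0.4]
finger_gap: 0.0783
```

{"fn": "jog_arm", "kwargs": {
  "motion": [
    [1,0,0,0,0.142],
    [1,45,0,3,0],
    [1,45,0,3,0],
    [1,45,0,3,0],
    [1,0,0,0,0]
  ]
}}

```text
clock: 17.25
tcp_pos: [0.5715, 0.0319, 0.1481]
eef_rot: [[0.014, -0.0, 1.0], [-1.0, -0.001, 0.014], [0.001, -1.0, -0.0]]
ft_force: [-0.2, -0.4, 0.3]
finger_gap: 0.092
```

```bash
python3 -c "
from h import *
s=manip.state();print(s['q'].round(1),s['tcp_pos'],s['eef_rot'].round(3).tolist(),s['finger_gap'])"
```

```text
[ 3.100e+00  1.980e+01  1.037e+02 -1.000e-01  5.660e+01  2.400e+00] [0.57153593 0.03191529 0.14809138] [[0.014, -0.0, 1.0], [-1.0, -0.001, 0.014], [0.001, -1.0, -0.0]] 0.09201999382819732
```

{"fn": "jog_arm", "kwargs": {
  "motion": [
    [1,40,0,2,0],
    [1,40,0,2,0],
    [1,20,0,0,0],
    [1,0,40,0,0],
    [1,0,40,0,0]
  ]
}}

```text
clock: 17.75
tcp_pos: [0.5784, -0.064, 0.0684]
eef_rot: [[0.016, 0.003, 1.0], [-1.0, -0.0, 0.016], [0.0, -1.0, 0.003]]
ft_force: [-0.9, -0.2, -0.7]
finger_gap: 0.092
```

{"fn": "jog_arm", "kwargs": {
  "motion": [
    [1,0,30,0,0],
    [1,0,18,0,0],
    [1,20,0,0,0],
    [1,10,0,0,0],
    [1,0,0,0,0]
  ]
}}

```text
clock: 18.25
tcp_pos: [0.578, -0.0938, 0.0204]
eef_rot: [[0.017, 0.001, 1.0], [-1.0, -0.0, 0.017], [0.0, -1.0, 0.001]]
ft_force: [-0.1, -0.3, 0.4]
finger_gap: 0.0917
```

```bash
python3 look.py 16 190 320 100 220 320 450 155 275
```

```text
18.35 [ 0.578  -0.0926  0.0207] [ 1.3  0.1 -0. ]
```

View pics/s16.png

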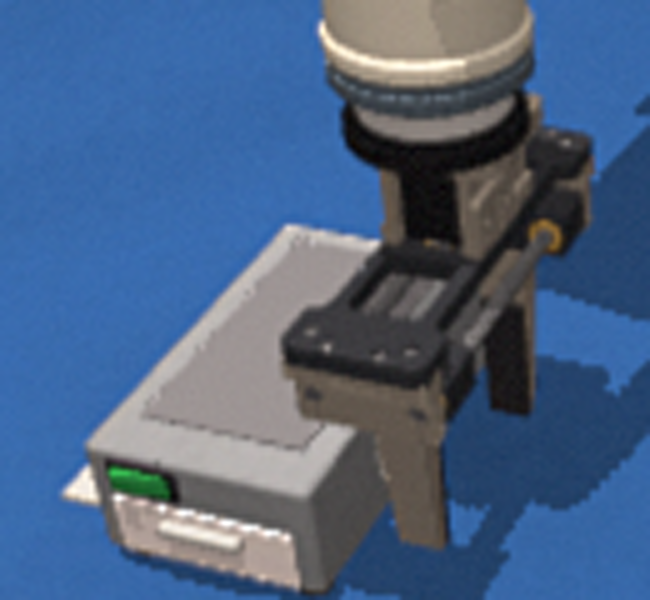

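{"fn": "jog_arm", "kwargs": {
  "motion": [
    [1,8,0,-3,0],
    [1,6,0,0,0],
    [1,4,0,0,0],
    [1,3,0,0,0],
    [1,0,0,0,0]
  ]
}}

```text
clock: 18.85
tcp_pos: [0.5751, -0.1138, 0.0204]
eef_rot: [[0.019, 0.0, 1.0], [-1.0, -0.0, 0.019], [0.0, -1.0, 0.0]]
ft_force: [-0.2, -1.3, -0.4]
finger_gap: 0.0916
```

{"fn": "jog_arm", "kwargs": {
  "motion": [
    [1,2,0,0,0],
    [1,0,0,0,0]
  ]
}}

```text
clock: 19.05
tcp_pos: [0.5751, -0.1155, 0.0203]
eef_rot: [[0.019, 0.0, 1.0], [-1.0, -0.0, 0.019], [0.0, -1.0, 0.0]]
ft_force: [-0.5, -0.2, 0.0]
finger_gap: 0.0918
```

{"fn": "jog_arm", "kwargs": {
  "motion": [
    [1,2,0,0,0],
    [1,0,0,0,0]
  ]
}}

```text
clock: 19.25
tcp_pos: [0.5748, -0.1164, 0.0202]
eef_rot: [[0.018, -0.001, 1.0], [-1.0, 0.002, 0.018], [-0.002, -1.0, -0.001]]
ft_force: [-0.4, 5.6, 1.2]
finger_gap: 0.0921
```

{"fn": "jog_arm", "kwargs": {
  "motion": [
    [1,1,0,0,0],
    [1,0,0,0,0]
  ]
}}

```text
clock: 19.45
tcp_pos: [0.5747, -0.1166, 0.0202]
eef_rot: [[0.018, -0.001, 1.0], [-1.0, 0.003, 0.018], [-0.003, -1.0, -0.001]]
ft_force: [-0.3, 10.3, 3.0]
finger_gap: 0.0916
```

{"fn": "jog_arm", "kwargs": {
  "motion": [
    [1,1,0,0,0],
    [1,0,0,0,0]
  ]
}}

```text
clock: 19.65
tcp_pos: [0.5746, -0.1167, 0.0202]
eef_rot: [[0.018, -0.001, 1.0], [-1.0, 0.004, 0.018], [-0.004, -1.0, -0.001]]
ft_force: [-0.5, 15.6, 4.8]
finger_gap: 0.0919
```

{"fn": "jog_arm", "kwargs": {
  "motion": [
    [1,1,0,0,0],
    [1,0,0,0,0]
  ]
}}

```text
clock: 19.85
tcp_pos: [0.5746, -0.1167, 0.0202]
eef_rot: [[0.017, -0.002, 1.0], [-1.0, 0.005, 0.017], [-0.005, -1.0, -0.001]]
ft_force: [-0.3, 22.6, 5.1]
finger_gap: 0.0921
```

It doesn't yield under 22 N, so it is firmly seated on the stop. Retreating.

{"fn": "jog_arm", "kwargs": {
  "motion": [
    [1,-3,0,0,0],
    [1,-3,0,0,0],
    [1,-10,0,0,0],
    [1,-30,0,0,0],
    [1,-45,-10,0,0]
  ]
}}

```text
clock: 20.35
tcp_pos: [0.5728, -0.0297, 0.0295]
eef_rot: [[0.016, -0.001, 1.0], [-1.0, -0.0, 0.016], [0.0, -1.0, -0.001]]
ft_force: [1.1, 0.0, 0.0]
finger_gap: 0.0921
```

{"fn": "jog_arm", "kwargs": {
  "motion": [
    [1,-30,-40,0,0],
    [1,-30,-40,0,0],
    [1,-30,-40,0,0],
    [1,-40,0,-20,0],
    [1,-40,0,-20,0]
  ]
}}

```text
clock: 20.85
tcp_pos: [0.5307, 0.1415, 0.152]
eef_rot: [[0.018, 0.004, 1.0], [-1.0, 0.001, 0.018], [-0.001, -1.0, 0.004]]
ft_force: [0.3, 0.0, -0.3]
finger_gap: 0.0917
```

{"fn": "jog_arm", "kwargs": {
  "motion": [
    [1,-40,0,-20,0],
    [1,-40,0,-20,0],
    [1,-40,0,-20,0],
    [1,-40,0,-20,0],
    [1,0,0,0,0]
  ]
}}

```text
clock: 21.35
tcp_pos: [0.4449, 0.3022, 0.1504]
eef_rot: [[0.023, -0.0, 1.0], [-1.0, 0.001, 0.023], [-0.001, -1.0, -0.0]]
ft_force: [0.8, -0.4, -0.7]
finger_gap: 0.0919
```

```bash
python3 look.py 17 190 320 100 220 320 450 155 275; python3 - <<'E'
from h import *
cv2.imwrite("pics/f17.png",manip.capture("top")["color"][...,::-1]);cv2.imwrite("pics/g17.png",manip.capture("scene")["color"][...,::-1])
t=manip.capture("top");S=cv2.cvtColor(t["color"],cv2.COLOR_RGB2HSV)[...,1].astype(float)
def cross(y,x0,x1):
    r=S[y,x0:x1]
    i=np.where((r[:-1]<110)&(r[1:]>=110))[0]
    return x0+i[-1]+(110-r[i[-1]])/(r[i[-1]+1]-r[i[-1]]) if len(i) else None
P=[(cross(y,415,440),y) for y in list(range(170,182))+list(range(236,253))];P=[p for p in P if p[0]]
q=cast(t,P,.068);f=np.polyfit(q[:,0],q[:,1],1);print("cab -y edge yaw",np.degrees(np.arctan(f[0])),"y at .582",np.polyval(f,.582))
E
```

```text
21.45 [0.4466 0.2989 0.1502] [-0.3 -0.5 -0. ]
cab -y edge yaw 0.9582823144611267 y at .582 -0.23715964467484069
```

View pics/f17.png

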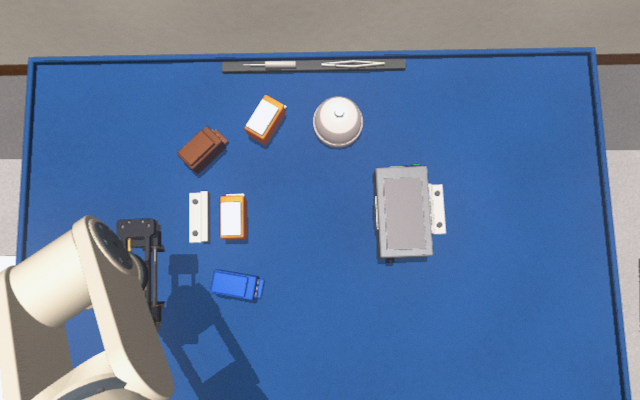

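View pics/t17.png

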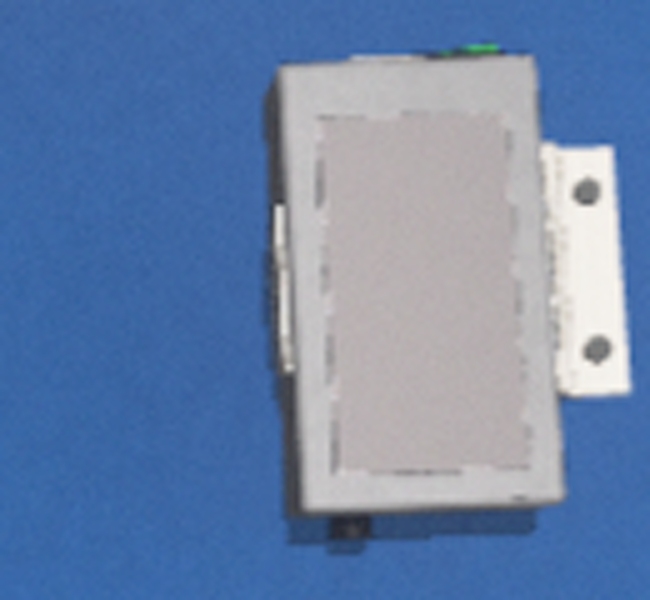

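View pics/g17.png

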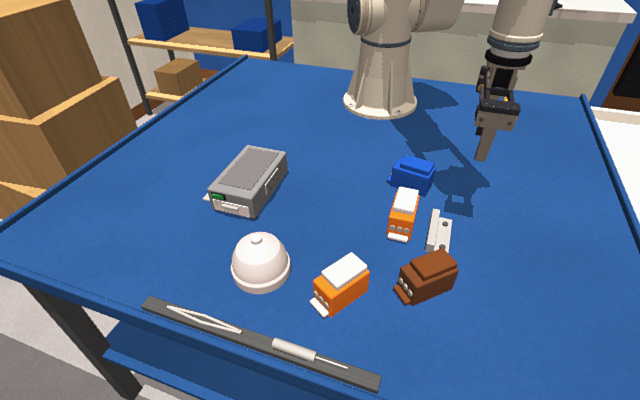

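The cabinet now lies flush: its edge yaw is 0.96° and the stop plate's is 0.95°. The dispensers (232,217) and (265,119) and the dome (338,121) sit at the same pixels as at the start. Handing in.

```bash
python3 -c "
from cell import manip
print(manip.sign_off())"
```

```text
the job is handed in; nothing more can be done
None
```

The cabinet now rests with its long side against the right (−y) end stop, the free one, and I've handed the job in at about 21.5 s.

- **Walking it over:** I pushed only on the flat ends of its +y long side. The far end went ahead first, to about −21°, then the near end, to about +19°. A last far-end push closed it onto the stop, and a two-finger press astride the vent (up to 22 N) seated it.
- **Square and touching:** the cabinet's edge is at 0.96° and the stop's plate at 0.95°. The edge lies at y ≈ −0.237 m against about −0.238 m measured for the stop face. The cabinet did not give under the final press.
- **Centring:** its centre is about 11 mm from the stop's centre, on the robot's side. I left that as roughly centred.
- **Rest of the scene:** the cabinet looks down on its feet, and both dispensers and the dome are at the same pixels as at the start.
- **Forces:** the last single-finger push reached 60 N in y at the wrist as the cabinet met the stop, with about 17 N upward. That is under the 120 N limit, and I backed off straight away.
- **Measurement disagreement:** the scene camera gave about 3° less swing than the top camera at the first extreme (−18° against −21.5°). I went by the top camera.

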